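# Wind down the shelf unit's loose levelling foot with a skewer

### The arm

A 6-joint arm with a two-finger parallel gripper is mounted at the origin on the work surface. World frame = base frame: x ahead of the robot, y to its left, z up, the work surface at z = 0. Lengths are in m, angles in rad, forces in N, time in s.
With the tool pointing down it reaches from about 0.35 to 0.975 m from the base axis. Payload 4.9 kg.
Tool frame: the origin (TCP) lies midway between the tips of the shut fingers; the grasp point (between the pads) lies 19 mm behind it (manip.pinch_z is the distance from the TCP to the grasp point, in m); z points along the fingers, y is the direction in which the jaws open and shut (so a half turn about z gives the same grasp; the last joint's range is limited). The gripper opens to 85 mm and grips with 20 to 120 N. Pads are 22 mm wide; open, the fingers measure 114 mm over their backs; the gripper's body (76 mm by 85 mm) begins 54 mm behind the grasp point. The pads swing forward as they close: fully open they stand 13 mm farther back than shut.
Start: joints at [-1.308, 0.053, 1.613, -0, 1.476, -0.119], TCP at [0.233, -0.58, 0.205] pointing down, gripper open.
Joint ranges: [-3.01, 3.01], [-1.01, 2.22], [0.06, 2.58], [-1.02, 4.17], [0.09, 2.62], [-3.14, 3.14]. Speed limits (rad/s): [2.57, 2.57, 3.14, 3.14, 3.14, 3.14].

### API

Orientations are given as a unit quaternion [w, x, y, z].
In Python, from plant import manip gives the robot as it stands.
- The arm moves only by the tool drive_tool, never from a script. Its argument "commands" is text: rows parted by semicolons, each of 5 numbers parted by spaces: the finger opening in mm, from 0 to 85.4, then the shift along the tool's x, y, z in units of 30 mm (1.0 is 30 mm), then the turn about the tool's z in degrees. A call has exactly 8 rows; each row shifts and turns the commanded pose from where the row before left it, along the tool's axes as they then stand; what a row does not reach is not made up. A row lasts 1/8 s, in which the tool goes at most 62.5 mm and 10.7 degrees, less where a joint would pass 70% of its speed; a pose out of reach is approached as far as the arm can. A call is refused whole if a number of a shift passes 1 or a number of a turn 10.7, either way. A call with a gripper value outside its range is refused whole. The fingers move at their own pace and stop on an object; the grip force is fixed at half the most. Time passes only in rows, so rows that do not move let the fingers close, or fill a call up. It gives the time, the measured TCP pose, the force and the opening at its end, in the units of the state.
- manip.state(): the state, without advancing time (a new reading comes with each control period).
- manip.grab_frame(name): name is "side" or "top" or "wrist"; returns the picture (480x640x3 uint8, red, green, blue); there is no depth.
- manip.camera_params(name): a dict with "fx", "fy", "cx", "cy" (pixels), "distortion" ([k1, k2, p1, p2, k3] as OpenCV has them; the pictures are not rectified), "xyz" and "orientation" of the camera in the world. Camera axes: x right, y down, z forward; pixel columns grow to the right and rows downward; lengths in m; the calibration is good to about 2 mm. A picture is of the moment at which its call begins: read the wrist's pose just before it. camera_params takes no time and is no camera call; for the wrist camera it gives the pose at the moment of the call.
- manip.job_done(): hands the job in, once; it reports no verdict.
The state is a dict: "time": time; "joint_pos": joint angles; "joint_vel": joint speeds; "joint_efforts": joint torques, N m; "tool_pos": TCP position; "tool_rot": TCP orientation; "contact_force": force on the tool from outside, world axes, zero at the start; "ft_torque": the same for the moment, N m; "gripper_width": opening from 0.0 (shut) to 1.0 (fully open).
Only numpy, scipy, OpenCV 4.12 (cv2) and the standard library are available. Lean on these libraries where they do the work, as an engineer would, in place of code of your own. Each camera call takes 0.05 s, during which the arm holds its last target. There are 200 camera calls.

### The job

The front right levelling foot of the charcoal shelf unit hangs just clear of the slab. Take the orange-handled skewer out of its hole in the tray, put its tip down through the narrow slot in the unit's deck and push the yellow star wheel round in the direction of the orange arrow, a tooth at a time, until the foot bears on the slab: stop as soon as it goes tight, and force neither the skewer nor the foot. Then stand the skewer back in the hole it came from and let go, leaving everything else where it is.

Things in the scene. Friction and masses are not known exactly. Their poses are not given: they have to be found in the camera images.
- unit: Charcoal plastic shelf unit, fixed. 300 mm along its x, 440 mm along y; origin on the slab at the footprint's centre; its front faces its -x (the robot), +y is to the robot's left. Right part (y < 0): low deck, top 75 mm above the slab, 5 mm thick. Left rear part (x > -60 mm, y 10 to 220 mm): empty tray bay, 246 mm high. The unit carries the star wheel and the foot.
- slot (a point): Centre of the access slot, at (-100, -140, 75) mm in the unit's frame, level with the deck's top; axes as the unit's. 14 mm wide along x, 44 mm long along y, right through the deck, in a light-grey insert 90 x 100 mm. An orange arrow in front of it points to +y. With a skewer's tip 33 mm below this point it meets the full height of the wheel's teeth.
- wheel_axis (a point): On the star wheel's upright axis, level with the deck's top, 24 mm behind the slot's centre (unit +x). The yellow star wheel under the deck has 8 straight upright teeth, 6 mm wide, 16 to 32 mm from the axis, 16 mm high; gaps 13 mm wide under the slot's centre line. Its top is 11 mm below the deck's top at joint 0 and up to 17 mm when wound down; below the rim it is clear to 20 mm above the slab.
- star_wheel (a joint): Turn of the star wheel, rad, clockwise from above positive: teeth under the slot go to unit +y, the foot sinks 1.9 mm per rad. At 0 and every 0.785 rad a gap's middle is under the slot's centre; at q it has gone on round the axis by q. It stays where left. Pushed at the slot it turns at about 5 N; when the foot meets the slab this climbs about 0.8 N per mm: 7 to 9 N is tight, above 10 N is too much.
- foot: The levelling foot below the star wheel: dark steel sole, rubber-faced, 46 mm across, that does not turn, on a steel stem 14 mm thick; origin at the middle of the sole's underside. Starts 2.5 to 5 mm clear of the slab; to bear on it the star wheel must turn some 1.4 to 3 rad, found only by feel.
- table: The concrete slab that everything stands on, fixed, top at height 0.
- tray: Charcoal pull-out skewer tray, set on the slab, fixed. 150 mm along x, 190 mm along y, 26 mm high; origin under its centre. Across its middle a wooden block (36 mm in x, 160 mm in y, top 44 mm above the slab) has 3 upright holes, 9 mm wide with 2 mm chamfer, at y = -55, 0, +55 mm, down to the tray floor 4 mm above the slab. A skewer stands in each; the orange one's hole varies.
- skewer: Orange-handled short steel skewer, upright, point down, 36 to 59 g, 132 mm long: round blunt blade 7 mm thick, 72 mm long, then a square handle 14 x 14 mm, 60 mm long, its flat sides square to its x and y axes (as the tray's at the start). Origin at the blade's lower end, z towards the handle.
- skewer_tip (a point): Lower end of the orange skewer's blade, on its axis.
- skewer_grip (a point): Point on the orange skewer's axis 92 mm above its lower end (20 mm above the lower end of the handle): the place to grip it.
- skewer_b: Skewer of the same size with a dark wooden handle, in the tray; leave alone.
- skewer_c: Skewer of the same size with a dark wooden handle, in the tray; leave alone.
- bowl: Terracotta stoneware bowl, 130 mm across, 55 mm high, on the slab; origin under its centre. Leave alone.
- mug: Blue enamel mug, 76 mm across, 72 mm high, on top of the unit's bay; origin under its centre. Leave alone.
- jar: Squat amber jar with a red twist cap, 68 mm across, 62 mm high, at the back of the unit's low deck; origin under its centre. Leave alone.
- brush: Basting brush with a red silicone head, 180 mm long, lying on the slab; origin under its middle. Leave alone.

How it is judged:
On the way, in this order (a step that is already met when the one before it is completed fails the run):
1. the orange skewer's tip is down through the slot, at the star wheel (horizontal distance between skewer_tip and slot below 0.024 m and z of skewer_tip in the frame of slot below -0.014 m), for 0.1 s.
2. the foot bears on the slab with at least 10 N while the skewer is still in the slot (contact force between foot and table above 10 N and horizontal distance between skewer_tip and slot below 0.03 m and z of skewer_tip in the frame of slot below -0.005 m), for 0.1 s.
At the end, for the whole second after the job is handed in: The foot bears on the slab with at least 10 N, and the orange skewer stands released and at rest in the hole it came from, tip within 8 mm of where it started (that is, at the bottom of the hole) and within 0.15 rad of upright (contact force between foot and table above 10 N and distance of skewer_tip from where it was at the start of the episode below 0.008 m and angle between skewer's own z axis and vertical below 0.15 rad and linear speed of skewer below 0.02 m/s and contact force between skewer and the fingers below 0.05 N); the robot touches nothing.
It fails at once if the skewer is pushed against the unit or its star wheel with more than 30 N (contact force between skewer and unit above 30 N).
It fails at once if the foot is overtightened: it presses on the slab with more than 65 N (contact force between foot and table above 65 N).
It fails at once if the gripper presses on the unit with more than 10 N (contact force between the fingers and unit above 10 N).
It fails at once if a bystander (bowl, mug, jar, brush, another skewer) is moved by more than 20 mm (distance of any of bowl, mug, jar, brush, skewer_b, skewer_c from where it was at the start of the episode above 0.02 m).
It also fails if it takes over 72 s, if anything falls off the work surface, if the arm or the gripper's body presses on something with over 40 N, if the wrist force passes 120 N, or if a joint passes its speed limit or range.

## Working session

There is one attempt and no reset: what is moved stays moved. The work goes in short steps, Python scripts to look and compute and a tool call to move; the robot and the scene stay as the last step left them, time stands still between calls to the robot, and variables do not carry over. Pictures are saved under pics/ and viewed, about 8 in all and at most 12, crops included, and the job is handed in when it is done.

Besides the shell and the picture viewer there is one more tool, called after "Request:" as a command line: name --argument value ..., lists and objects as JSON in quotes. drive_tool: Moves the arm, as the interface text tells. Its arguments: {"type":"object","properties":{"commands":{"type":"string"}},"required":["commands"]}

```bash
mkdir -p pics
cat > h.py <<'E'
import numpy as np, cv2, json
from plant import manip
from scipy.spatial.transform import Rotation as R
def rot(q): return R.from_quat([q[1],q[2],q[3],q[0]]).as_matrix()
def cam(n):
    p=manip.camera_params(n); K=np.array([[p['fx'],0,p['cx']],[0,p['fy'],p['cy']],[0,0,1.]])
    return K,np.array(p['distortion'],float),np.array(p['xyz']),rot(p['orientation'])
def ray(c,uv,z):
    K,d,t,Rm=c; x=cv2.undistortPoints(np.array([[uv]],float),K,d)[0,0]
    v=Rm@np.array([x[0],x[1],1]); return t+v*(z-t[2])/v[2]
def proj(c,P):
    K,d,t,Rm=c; P=np.atleast_2d(np.array(P,float))
    return cv2.projectPoints((P-t)@Rm,np.zeros(3),np.zeros(3),K,d)[0][:,0]
def grab(n,f):
    c=cam(n); im=manip.grab_frame(n); cv2.imwrite('pics/'+f,im[:,:,::-1]); return c,im
E
python3 - <<'E'
from h import *
for n in('side','top','wrist'):
    c,im=grab(n,n+'0.png'); print(n,c[0][0,0],c[1],c[2],c[3].round(3).tolist())
s=manip.state();print(s['tool_pos'],s['tool_rot'],s['time'],s['contact_force'],manip.pinch_z)
E
```

```text
side 458.37610675949696 [0.01750659 0.         0.         0.         0.        ] [-0.05420731  0.55816892  0.81803178] [[-0.701, -0.424, 0.574], [-0.714, 0.417, -0.563], [-0.001, -0.804, -0.595]]
top 548.3759728978642 [-0.08500562  0.          0.          0.          0.        ] [ 0.43967883 -0.06133527  1.35209813] [[0.017, -0.992, 0.124], [-1.0, -0.018, -0.012], [0.014, -0.124, -0.992]]
wrist 331.24899351135963 [-0.03443544  0.          0.          0.          0.        ] [ 0.30094648 -0.55376827  0.37342648] [[0.372, -0.891, -0.262], [-0.928, -0.358, -0.103], [-0.002, 0.281, -0.96]]
[ 0.23269879 -0.57947632  0.20369474] [-8.34217854e-04  9.81837969e-01  1.89719536e-01 -6.12706987e-05] 0.15 [ 0.14516701 -0.19420731  0.27288858] 0.0187
```

View pics/top0.png

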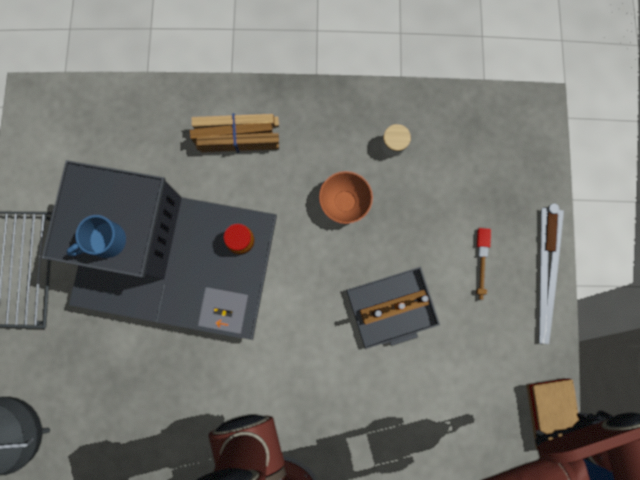

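View pics/side0.png

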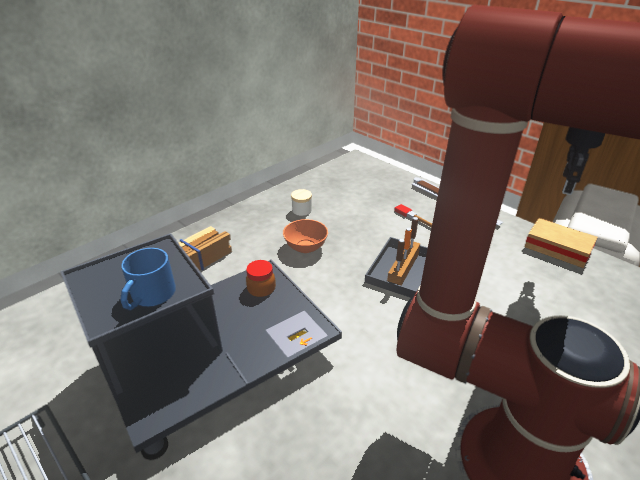

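The top view shows the insert at about (223,310), with the slot at (222,311), and the tray centred near (390,308). The skewers stand at about (378,313), (402,306) and (425,299). Next I'll enlarge both areas in one picture.

Run:
```python
from h import *
t=cv2.imread('pics/top0.png'); s=cv2.imread('pics/side0.png')
f=lambda a,x,y,w,h,k: cv2.resize(a[y:y+h,x:x+w],(w*k,h*k),interpolation=cv2.INTER_CUBIC)
A=f(t,335,262,110,90,4)  # 440x360
B=f(t,195,280,60,60,6)   #360x360
C=f(s,360,205,80,100,3)[:240] #240x240
D=f(s,255,300,90,60,4)  #360x240
o=np.zeros((600,800,3),np.uint8); o[:360,:440]=A;o[:360,440:]=B;o[360:,:240]=C;o[360:,240:600]=D
cv2.imwrite('pics/m1.png',o)
```

```text
(no output)
```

View pics/m1.png

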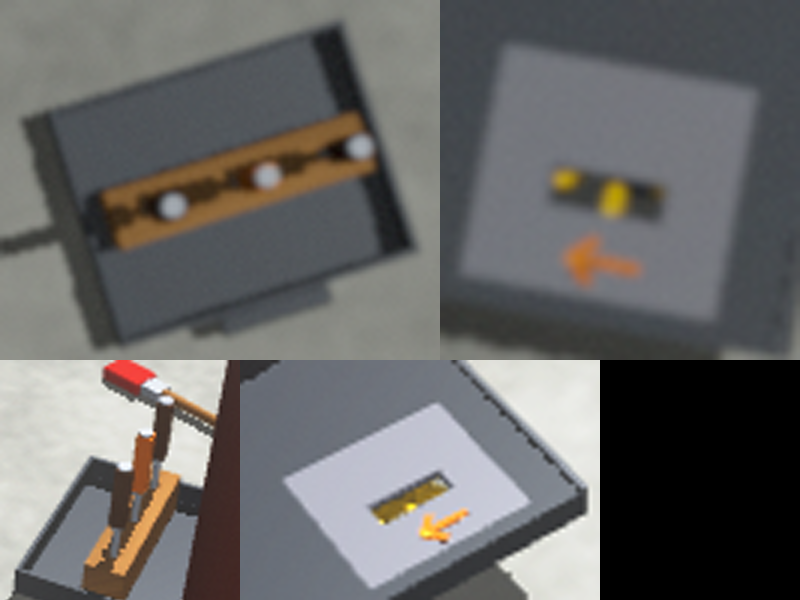

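The orange skewer is in the middle hole. In the top crop the slot is centred at about (608,190), with a tooth near its middle and the arrow pointing left (+y).

Run:
```python
from h import *
c=cam('top')
A=lambda x,y:((x+.5)/4-.5+335,(y+.5)/4-.5+262)
B=lambda x,y:((x-440+.5)/6-.5+195,(y+.5)/6-.5+280)
tops=[ray(c,A(*p),.136) for p in [(173,206),(267,177),(360,146)]]
print(np.round(tops,4)); d=tops[0]-tops[2];print('tray +y yaw',np.degrees(np.arctan2(-d[0],d[1])),np.linalg.norm(d))
ins=np.array([ray(c,B(*p),.075) for p in [(505,42),(760,88),(718,322),(460,275)]])
print(ins.round(4),ins.mean(0), [np.linalg.norm(ins[i]-ins[i-1]).round(4) for i in range(4)])
for i,j in((1,0),(2,3)):
    d=ins[j]-ins[i];print('unit yaw',np.degrees(np.arctan2(-d[0],d[1])))
for i,j in((3,0),(2,1)):
    d=ins[j]-ins[i];print('unit yaw',np.degrees(np.arctan2(d[1],d[0])))
print('slot',ray(c,B(608,191),.075),'tooth',ray(c,B(613,200),.064),ray(c,B(565,180),.064))
print('tool y axis',rot(manip.state()['tool_rot']).round(4).tolist())
```

```text
[[ 0.4576 -0.2255  0.136 ]
 [ 0.4744 -0.2779  0.136 ]
 [ 0.4924 -0.3301  0.136 ]]
tray +y yaw 18.372661820809984 0.11017043666093514
[[0.513  0.1687 0.075 ]
 [0.4971 0.069  0.075 ]
 [0.4069 0.0826 0.075 ]
 [0.4228 0.1828 0.075 ]] [0.45992965 0.12576861 0.075     ] [np.float64(0.0913), np.float64(0.101), np.float64(0.0913), np.float64(0.1014)]
unit yaw -9.063388737330772
unit yaw -9.02969949553132
unit yaw -8.848209875423732
unit yaw -8.546976742614438
slot [0.45620902 0.12662491 0.075     ] tooth [0.45289962 0.12617424 0.064     ] [0.46028236 0.14518886 0.064     ]
tool y axis [[0.928, 0.3725, -0.0004], [0.3725, -0.928, 0.0016], [0.0002, -0.0017, -1.0]]
```

```bash
cat >> h.py <<'E'
def yaw():
    m=rot(manip.state()['tool_rot']); return np.degrees(np.arctan2(m[1,0],m[0,0]))
def plan(D,turn,n,y0=None,g=85):
    """rows for world shift D (m) and world yaw turn (deg, ccw) over n rows"""
    y=yaw() if y0 is None else y0; D=np.array(D)/n/.03; out=[]
    for i in range(n):
        a=np.radians(y); c,s=np.cos(a),np.sin(a)
        out.append('%g %.3f %.3f %.3f %.2f'%(g,c*D[0]+s*D[1],s*D[0]-c*D[1],-D[2],-turn/n)); y+=turn/n
    print('; '.join(out))
E
python3 - <<'E'
from h import *
p=manip.state()['tool_pos']
plan(np.array([.4744,-.2779,.205])-p,108.4-yaw(),12)
E
```

```text
85 0.935 -0.527 -0.004 -7.21; 85 0.994 -0.406 -0.004 -7.21; 85 1.037 -0.278 -0.004 -7.21; 85 1.064 -0.145 -0.004 -7.21; 85 1.074 -0.011 -0.004 -7.21; 85 1.066 0.124 -0.004 -7.21; 85 1.042 0.257 -0.004 -7.21; 85 1.002 0.386 -0.004 -7.21; 85 0.946 0.508 -0.004 -7.21; 85 0.874 0.623 -0.004 -7.21; 85 0.789 0.728 -0.004 -7.21; 85 0.692 0.821 -0.004 -7.21
```

Run:
```python
from h import *
p=manip.state()['tool_pos']
plan(np.array([.4744,-.2779,.205])-p,108.4-yaw(),14)
```

```text
85 0.802 -0.452 -0.003 -6.18; 85 0.846 -0.363 -0.003 -6.18; 85 0.880 -0.270 -0.003 -6.18; 85 0.904 -0.174 -0.003 -6.18; 85 0.917 -0.075 -0.003 -6.18; 85 0.920 0.024 -0.003 -6.18; 85 0.912 0.123 -0.003 -6.18; 85 0.893 0.220 -0.003 -6.18; 85 0.865 0.315 -0.003 -6.18; 85 0.826 0.406 -0.003 -6.18; 85 0.777 0.493 -0.003 -6.18; 85 0.719 0.574 -0.003 -6.18; 85 0.654 0.648 -0.003 -6.18; 85 0.580 0.714 -0.003 -6.18
```

Request:
drive_tool --commands "85 0.80 -0.45 0 -6.2; 85 0.85 -0.36 0 -6.2; 85 0.88 -0.27 0 -6.2; 85 0.90 -0.17 0 -6.2; 85 0.92 -0.08 0 -6.2; 85 0.92 0.02 0 -6.2; 85 0.91 0.12 0 -6.2; 85 0.89 0.22 0 -6.2"

```text
time: 1.15
tool_pos: [0.371, -0.4066, 0.2043]
tool_rot: [-0.0, 0.811, 0.586, 0.0]
contact_force: [0.7, 0.3, 0.2]
gripper_width: 0.994
```

Request:
drive_tool --commands "85 0.87 0.31 0 -6.2; 85 0.83 0.41 0 -6.2; 85 0.78 0.49 0 -6.2; 85 0.72 0.57 0 -6.2; 85 0.65 0.65 0 -6.2; 85 0.58 0.71 0 -6.2; 85 0 0 0 0; 85 0 0 0 0"

```text
time: 2.15
tool_pos: [0.4732, -0.2779, 0.2045]
tool_rot: [-0.0, 0.583, 0.812, -0.0]
contact_force: [-0.2, 0.7, 0.6]
gripper_width: 0.991
```

Run:
```python
from h import *
s=manip.state();print(s['tool_pos'],yaw(),s['time'],s['contact_force'])
c,im=grab('wrist','w1.png')
print(proj(c,[[.4744,-.2779,.136],[.4744,-.2779,.044],[.4576,-.2255,.136],[.4924,-.3301,.136]]))
```

```text
[ 0.4731587  -0.27790434  0.20445378] 108.61679717148718 2.15 [-0.16828846  0.66294454  0.59724322]
[[317.2833814  244.66225643]
 [317.15251339 218.73195928]
 [318.38327398 169.88304676]
 [317.81653702 310.83718154]]
```

View pics/w1.png

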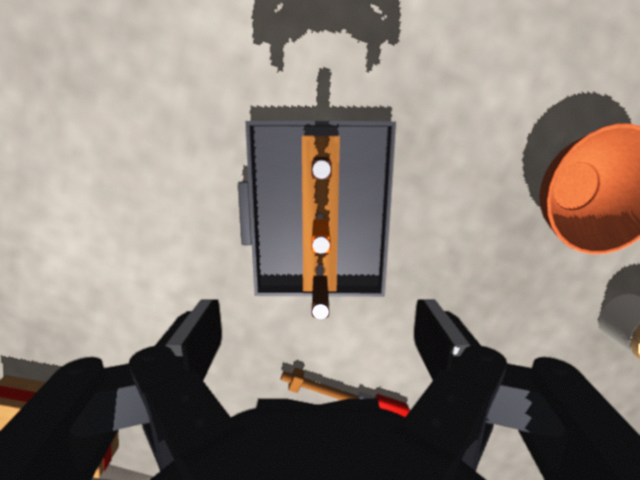

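Run:
```python
from h import *
c=cam('wrist');s=manip.state();p=s['tool_pos']
P=np.array([ray(c,q,.136) for q in [(321,170),(321,245),(320,311.5)]]);print(P.round(4))
d=P[0]-P[2];print(np.degrees(np.arctan2(-d[0],d[1])),np.linalg.norm(d))
m=rot(s['tool_rot'])
for g in (P[1],P.mean(0),[.4744,-.2779,.136]): print('tool-frame offset mm',(m.T@(np.array(g)-p)*1e3).round(1))
print('yaw',yaw(), 'img of tcp', proj(c,[p, p-m[:,2]*.019]))
```

```text
[[ 0.4593 -0.2252  0.136 ]
 [ 0.477  -0.2775  0.136 ]
 [ 0.4941 -0.3304  0.136 ]]
18.327720703302827 0.1107805451833615
tool-frame offset mm [-0.7  4.  68.5]
tool-frame offset mm [-0.8  3.7 68.5]
tool-frame offset mm [-0.2  1.4 68.5]
yaw 108.59558670111286 img of tcp [[315.3406048  279.48281665]
 [315.20644961 294.26476499]]
```

Request:
drive_tool --commands "85 -0.02 0.1 0.6 0.2; 85 0 0 0.9 0; 85 0 0 0.9 0; 85 0 0 0.9 0; 85 0 0 0.7 0; 85 0 0 0.25 0; 60 0 0 0 0; 30 0 0 0 0"

```text
time: 3.2
tool_pos: [0.4771, -0.2779, 0.0782]
tool_rot: [0.001, 0.585, 0.811, -0.0]
contact_force: [-0.6, -0.2, 0.1]
gripper_width: 0.603
```

Request:
drive_tool --commands "20 0 0 0 0; 8 0 0 0 0; 5 0 0 0 0; 5 0 0 0 0; 5 0 0 0 0; 5 0 0 0 0; 5 0 0 0 0; 5 0 0 0 0"

```text
time: 4.2
tool_pos: [0.477, -0.2777, 0.0781]
tool_rot: [0.001, 0.584, 0.811, -0.0]
contact_force: [-0.9, 0.6, 5.4]
gripper_width: 0.155
```

Run:
```python
from h import *
s=manip.state();print(s['tool_pos'],yaw(),s['joint_pos'])
plan(np.array([.456,.1266,.178])-s['tool_pos']-[0,0,.150],171-yaw(),16,g=5)
```

```text
[ 0.47695676 -0.2776898   0.07808873] 108.47599919348288 [-6.61978594e-01 -8.39414075e-03  1.89464159e+00 -2.07347270e-04
  1.25414593e+00 -9.84381443e-01]
5 0.813 0.226 0.104 -3.91; 5 0.795 0.280 0.104 -3.91; 5 0.774 0.334 0.104 -3.91; 5 0.750 0.386 0.104 -3.91; 5 0.722 0.436 0.104 -3.91; 5 0.690 0.484 0.104 -3.91; 5 0.656 0.530 0.104 -3.91; 5 0.618 0.574 0.104 -3.91; 5 0.578 0.615 0.104 -3.91; 5 0.534 0.652 0.104 -3.91; 5 0.489 0.687 0.104 -3.91; 5 0.441 0.719 0.104 -3.91; 5 0.391 0.747 0.104 -3.91; 5 0.339 0.772 0.104 -3.91; 5 0.285 0.794 0.104 -3.91; 5 0.231 0.811 0.104 -3.91
```

Request:
drive_tool --commands "5 0 0 -0.3 0; 5 0 0 -0.6 0; 5 0 0 -0.8 0; 5 0 0 -0.9 0; 5 0 0 -0.9 0; 5 0 0 -0.9 0; 5 0 0 -0.6 0; 5 0 0 0 0"

```text
time: 5.2
tool_pos: [0.4773, -0.2777, 0.2294]
tool_rot: [0.002, 0.584, 0.811, 0.0]
contact_force: [0.5, -0.6, -1.1]
gripper_width: 0.153
```

Request:
drive_tool --commands "5 0.81 0.23 0 -3.9; 5 0.80 0.28 0 -3.9; 5 0.77 0.33 0 -3.9; 5 0.75 0.39 0 -3.9; 5 0.72 0.44 0 -3.9; 5 0.69 0.48 0 -3.9; 5 0.66 0.53 0 -3.9; 5 0.62 0.57 0 -3.9"

```text
time: 6.2
tool_pos: [0.4648, -0.0729, 0.2253]
tool_rot: [-0.002, 0.342, 0.94, 0.0]
contact_force: [0.3, 0.2, -0.5]
gripper_width: 0.151
```

Request:
drive_tool --commands "5 0.58 0.62 0.2 -3.9; 5 0.53 0.65 0.2 -3.9; 5 0.49 0.69 0.2 -3.9; 5 0.44 0.72 0.2 -3.9; 5 0.39 0.75 0.3 -3.9; 5 0.34 0.77 0.3 -3.9; 5 0.29 0.79 0.2 -3.9; 5 0.23 0.81 0.1 -3.9"

```text
time: 7.2
tool_pos: [0.4537, 0.1286, 0.1739]
tool_rot: [-0.002, 0.077, 0.997, -0.0]
contact_force: [0.4, -0.1, -1.0]
gripper_width: 0.152
```

Request:
drive_tool --commands "5 0 0 0 0; 5 0 0 0 0; 5 0 0 0 0; 5 0 0 0 0; 5 0 0 0 0; 5 0 0 0 0; 5 0 0 0 0; 5 0 0 0 0"

```text
time: 8.2
tool_pos: [0.456, 0.127, 0.1762]
tool_rot: [0.0, 0.08, 0.997, 0.0]
contact_force: [0.1, -1.2, -1.1]
gripper_width: 0.151
```

Run:
```python
from h import *
s=manip.state();p=s['tool_pos'];print(p,yaw(),s['time'],s['contact_force'],s['ft_torque'])
c,im=grab('wrist','w2.png'); cs,ims=grab('side','s2.png')
tip=p+[0,0,-.074]
print('wrist tip,slot',proj(c,[tip,[.456,.1266,.075]]).round(1).tolist()); u=proj(cs,[tip,[.456,.1266,.075]]);print('side',u.round(1).tolist())
w=cv2.resize(im[140:340,220:420],(500,500),interpolation=cv2.INTER_CUBIC)
x,y=u[1].astype(int); q=cv2.resize(ims[y-100:y+40,x-35:x+35],(250,500),interpolation=cv2.INTER_CUBIC); print('side origin',x-35,y-100)
cv2.imwrite('pics/m2.png',np.hstack([w,q])[:,:,::-1])
```

```text
[0.45601369 0.12704317 0.17621256] 170.87642446791426 8.2 [ 0.08352922 -1.15983647 -1.11612941] [ 0.0297367  -0.01475271 -0.00017022]
wrist tip,slot [[318.2, 241.4], [317.6, 232.4]]
side [[297.0, 324.0], [297.5, 332.8]]
side origin 262 232
```

View pics/m2.png

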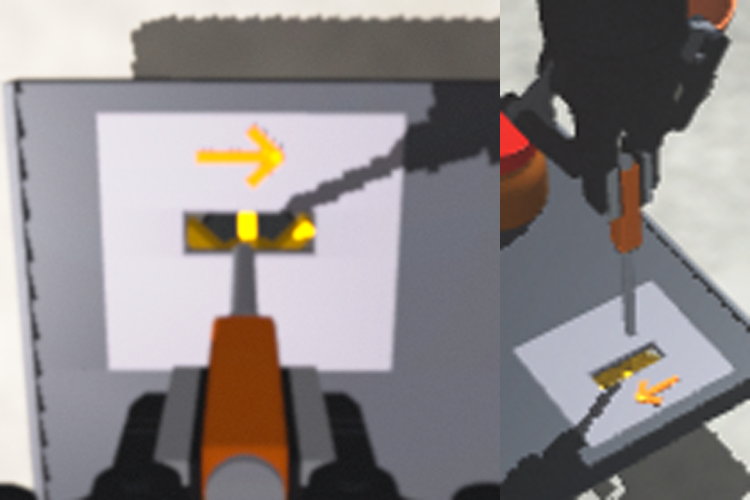

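The wrist crop shows the slot centred at (249,232), with a tooth at (247,226) almost exactly in its middle. The tip points at about (245,247), roughly 1.6 mm to the −y side. I'll move over the gap behind that tooth, lower to just above the deck and check.

Request:
drive_tool --commands "5 -0.02 -0.1 0 0; 5 -0.03 -0.18 0 0; 5 0 0 0.2 0; 5 0 0 0.2 0; 5 0 0 0.2 0; 5 0 0 0 0; 5 0 0 0 0; 5 0 0 0 0"

```text
time: 9.3
tool_pos: [0.4564, 0.1186, 0.1585]
tool_rot: [0.0, 0.08, 0.997, 0.0]
contact_force: [-0.9, -0.5, -1.1]
gripper_width: 0.152
```

Run:
```python
from h import *
s=manip.state();p=s['tool_pos'];print(p,yaw(),s['time'],s['contact_force'])
c,im=grab('wrist','w3.png'); cs,ims=grab('side','s3.png')
tip=p+[0,0,-.074]
u=proj(c,[tip,[.456,.1266,.075]]); print((u-[280,195])*6); u=proj(cs,[tip,[.456,.1266,.075]]);print((u-[272,295])*6)
w=cv2.resize(im[195:275,280:360],(480,480),interpolation=cv2.INTER_CUBIC)
q=cv2.resize(ims[295:375,272:322],(300,480),interpolation=cv2.INTER_CUBIC)
cv2.imwrite('pics/m3.png',np.hstack([w,q])[:,:,::-1])
```

```text
[0.45636268 0.11856539 0.15851919] 170.8789360386429 9.3 [-0.85768957 -0.54267987 -1.07871993]
[[228.90138574 277.93329162]
 [288.2665066  245.87289025]]
[[168.41662084 195.60636459]
 [153.12624684 226.55767824]]
```

View pics/m3.png

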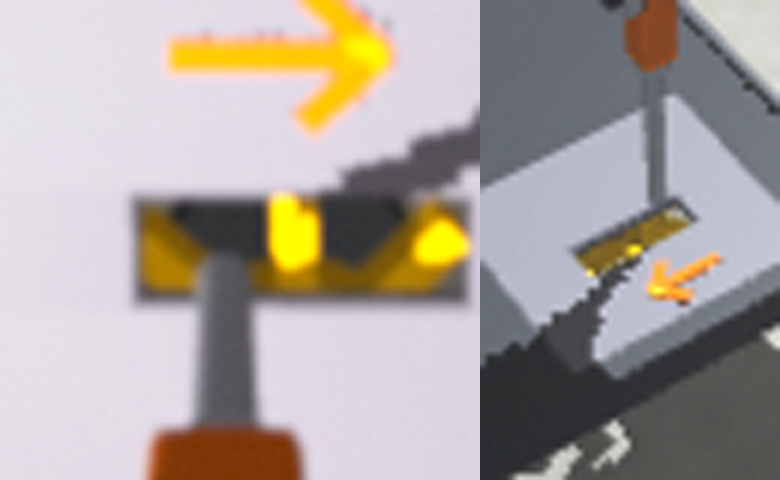

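The tip is centred at about (226,275) and the slot at (301,251), which puts it 10 mm behind the slot centre, about 1 mm off in x, and squarely over the gap. I'll lower it now.

Request:
drive_tool --commands "5 0.03 0 0.1 0; 5 0 0 0.15 0; 5 0 0 0.15 0; 5 0 0 0.15 0; 5 0 0 0.1 0; 5 0 0 0.05 0; 5 0 0 0 0; 5 0 0 0 0"

```text
time: 10.4
tool_pos: [0.4554, 0.1186, 0.1374]
tool_rot: [0.0, 0.08, 0.997, 0.0]
contact_force: [0.2, 1.0, -0.8]
gripper_width: 0.152
```

Request:
drive_tool --commands "5 0 0 0.1 0; 5 0 0 0.15 0; 5 0 0 0.15 0; 5 0 0 0.15 0; 5 0 0 0.15 0; 5 0 0 0.08 0; 5 0 0 0 0; 5 0 0 0 0"

```text
time: 11.4
tool_pos: [0.4554, 0.1187, 0.114]
tool_rot: [0.0, 0.08, 0.997, 0.0]
contact_force: [-0.0, 0.2, -0.2]
gripper_width: 0.149
```

Request:
drive_tool --commands "5 0 0.06 0 0; 5 0 0.06 0 0; 5 0 0.06 0 0; 5 0 0.06 0 0; 5 0 0.06 0 0; 5 0 0.06 0 0; 5 0 0 0 0; 5 0 0 0 0"

```text
time: 12.4
tool_pos: [0.4568, 0.1292, 0.1135]
tool_rot: [-0.0, 0.08, 0.997, -0.0]
contact_force: [-0.1, -4.3, -0.3]
gripper_width: 0.156
```

Request:
drive_tool --commands "5 0 0.05 0 0; 5 0 0.05 0 0; 5 0 0.05 0 0; 5 0 0.05 0 0; 5 0 0.05 0 0; 5 0 0.05 0 0; 5 0 0 0 0; 5 0 0 0 0"

```text
time: 13.4
tool_pos: [0.458, 0.1382, 0.1135]
tool_rot: [-0.0, 0.08, 0.997, -0.0]
contact_force: [-1.9, -5.4, -1.6]
gripper_width: 0.149
```

The wheel turned at about 5 N. I'll back off, lift inside the slot, return and check the teeth.

Request:
drive_tool --commands "5 0 -0.06 0 0; 5 0 0 -0.2 0; 5 0 0 -0.3 0; 5 0 0 -0.3 0; 5 0 0 -0.1 0; 5 0 -0.25 0 0; 5 0 -0.3 0 0; 5 0 -0.17 0 0"

```text
time: 14.4
tool_pos: [0.4544, 0.1143, 0.1404]
tool_rot: [-0.0, 0.08, 0.997, -0.0]
contact_force: [-0.2, 1.2, -0.8]
gripper_width: 0.153
```

Request:
drive_tool --commands "5 0 0 0 0; 5 0 0 0 0; 5 0 0 0 0; 5 0 0 0 0; 5 0 0 0 0; 5 0 0 0 0; 5 0 0 0 0; 5 0 0 0 0"

```text
time: 15.4
tool_pos: [0.4547, 0.1151, 0.1408]
tool_rot: [0.0, 0.08, 0.997, -0.0]
contact_force: [-0.4, 0.2, 0.1]
gripper_width: 0.156
```

Run:
```python
from h import *
s=manip.state();p=s['tool_pos'];print(p,yaw(),s['time'],s['contact_force'])
c,im=grab('wrist','w4.png')
tip=p+[0,0,-.074]
print((proj(c,[tip])-[280,195])*6)
cv2.imwrite('pics/m4.png',cv2.resize(im[195:275,280:360],(480,480),interpolation=cv2.INTER_CUBIC)[:,:,::-1])
```

```text
[0.4546979  0.11509724 0.14081759] 170.87751920959806 15.4 [-0.41363398  0.20884367  0.08505911]
[[228.98193191 278.27600569]]
```

View pics/m4.png

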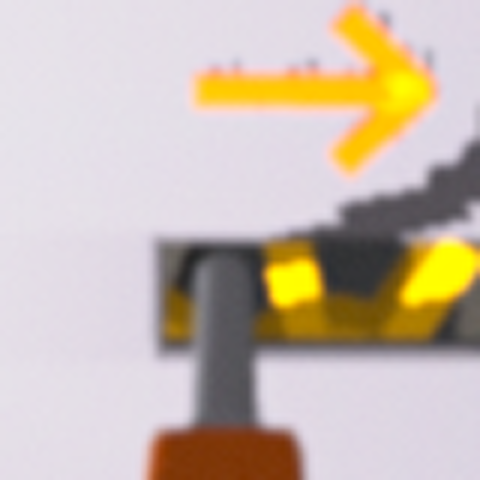

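The tooth at (295,283) is about 8.7 mm ahead of the tip at (226,278), so the gap is clear. The wheel has turned about 0.61 rad. Starting the second stroke.

Request:
drive_tool --commands "5 0 0 0.2 0; 5 0 0 0.3 0; 5 0 0 0.3 0; 5 0 0 0.1 0; 5 0 0.05 0 0; 5 0 0.06 0 0; 5 0 0.06 0 0; 5 0 0.06 0 0"

```text
time: 16.45
tool_pos: [0.4553, 0.1211, 0.1137]
tool_rot: [-0.001, 0.079, 0.997, -0.001]
contact_force: [-0.9, -5.8, -0.5]
gripper_width: 0.153
```

Request:
drive_tool --commands "5 0 0.05 0 0; 5 0 0.05 0 0; 5 0 0.05 0 0; 5 0 0.05 0 0; 5 0 0.05 0 0; 5 0 0.05 0 0; 5 0 0 0 0; 5 0 0 0 0"

```text
time: 17.45
tool_pos: [0.4566, 0.1306, 0.1132]
tool_rot: [-0.001, 0.079, 0.997, -0.0]
contact_force: [-2.7, -4.1, -2.7]
gripper_width: 0.153
```

Request:
drive_tool --commands "5 0 0.03 0 0; 5 0 0.03 0 0; 5 0 0.04 0 0; 5 0 0.04 0 0; 5 0 0.04 0 0; 5 0 0 0 0; 5 0 0 0 0; 5 0 0 0 0"

```text
time: 18.45
tool_pos: [0.4581, 0.136, 0.1139]
tool_rot: [0.0, 0.08, 0.997, -0.0]
contact_force: [-3.7, -4.5, -2.8]
gripper_width: 0.15
```

Request:
drive_tool --commands "5 0 0.03 0 0; 5 0 0 0 0; 5 0 0.03 0 0; 5 0 0 0 0; 5 0 0.02 0 0; 5 0 0 0 0; 5 0 0 0 0; 5 0 0 0 0"

```text
time: 19.45
tool_pos: [0.4586, 0.1385, 0.114]
tool_rot: [0.0, 0.08, 0.997, 0.0]
contact_force: [-1.7, -4.6, -1.4]
gripper_width: 0.153
```

Request:
drive_tool --commands "5 0 -0.06 0 0; 5 0 0 -0.2 0; 5 0 0 -0.3 0; 5 0 0 -0.3 0; 5 0 0 -0.1 0; 5 0 -0.25 0 0; 5 0 -0.3 0 0; 5 0 -0.16 0 0"

```text
time: 20.45
tool_pos: [0.4544, 0.1149, 0.1404]
tool_rot: [-0.0, 0.08, 0.997, -0.0]
contact_force: [-0.1, -0.2, -0.1]
gripper_width: 0.154
```

Request:
drive_tool --commands "5 0 0 0 0; 5 0 0 0 0; 5 0 0 0.2 0; 5 0 0 0.3 0; 5 0 0 0.3 0; 5 0 0 0.1 0; 5 0 0 0 0; 5 0 0 0 0"

```text
time: 21.45
tool_pos: [0.455, 0.1157, 0.1141]
tool_rot: [0.0, 0.08, 0.997, 0.0]
contact_force: [0.7, 0.5, -0.3]
gripper_width: 0.153
```

Request:
drive_tool --commands "5 0 0.03 0 0; 5 0 0.03 0 0; 5 0 0.02 0 0; 5 0 0.01 0 0; 5 0 0.01 0 0; 5 0 0.01 0 0; 5 0 0.01 0 0; 5 0 0.01 0 0"

```text
time: 22.45
tool_pos: [0.4554, 0.119, 0.1139]
tool_rot: [-0.0, 0.08, 0.997, -0.001]
contact_force: [-0.4, -4.4, 1.1]
gripper_width: 0.151
```

Request:
drive_tool --commands "5 0 0.01 0 0; 5 0 0.01 0 0; 5 0 0.01 0 0; 5 0 0.01 0 0; 5 0 0.01 0 0; 5 0 0.01 0 0; 5 0 0.01 0 0; 5 0 0.01 0 0"

```text
time: 23.45
tool_pos: [0.4556, 0.1219, 0.1137]
tool_rot: [-0.0, 0.08, 0.997, -0.0]
contact_force: [-1.9, -4.4, 2.1]
gripper_width: 0.152
```

Request:
drive_tool --commands "5 0 0.01 0 0; 5 0 0.01 0 0; 5 0 0.01 0 0; 5 0 0.01 0 0; 5 0 0.01 0 0; 5 0 0.01 0 0; 5 0 0.01 0 0; 5 0 0.01 0 0"

```text
time: 24.45
tool_pos: [0.4558, 0.1243, 0.1135]
tool_rot: [-0.0, 0.08, 0.997, -0.0]
contact_force: [-2.7, -4.1, 0.8]
gripper_width: 0.149
```

Request:
drive_tool --commands "5 0 0.01 0 0; 5 0 0.01 0 0; 5 0 0.01 0 0; 5 0 0.01 0 0; 5 0 0.01 0 0; 5 0 0.01 0 0; 5 0 0.01 0 0; 5 0 0.01 0 0"

```text
time: 25.45
tool_pos: [0.4561, 0.1267, 0.1134]
tool_rot: [-0.001, 0.08, 0.997, -0.0]
contact_force: [-2.4, -3.3, 0.1]
gripper_width: 0.156
```

Request:
drive_tool --commands "5 0 0.01 0 0; 5 0 0.01 0 0; 5 0 0.01 0 0; 5 0 0.01 0 0; 5 0 0.01 0 0; 5 0 0.01 0 0; 5 0 0.01 0 0; 5 0 0.01 0 0"

```text
time: 26.45
tool_pos: [0.4565, 0.129, 0.1133]
tool_rot: [-0.0, 0.08, 0.997, -0.0]
contact_force: [-3.0, -4.3, -2.2]
gripper_width: 0.154
```

Request:
drive_tool --commands "5 0 0.01 0 0; 5 0 0.01 0 0; 5 0 0.01 0 0; 5 0 0.01 0 0; 5 0 0.01 0 0; 5 0 0.01 0 0; 5 0 0.01 0 0; 5 0 0.01 0 0"

```text
time: 27.45
tool_pos: [0.4572, 0.1314, 0.1136]
tool_rot: [-0.0, 0.08, 0.997, -0.0]
contact_force: [-1.8, -4.4, -3.3]
gripper_width: 0.149
```

Request:
drive_tool --commands "5 0 0.01 0 0; 5 0 0.01 0 0; 5 0 0.01 0 0; 5 0 0.01 0 0; 5 0 0.01 0 0; 5 0 0.01 0 0; 5 0 0.01 0 0; 5 0 0.01 0 0"

```text
time: 28.45
tool_pos: [0.4578, 0.1337, 0.1139]
tool_rot: [0.0, 0.08, 0.997, -0.0]
contact_force: [-2.2, -3.9, -3.5]
gripper_width: 0.154
```

Request:
drive_tool --commands "5 0 0.01 0 0; 5 0 0.01 0 0; 5 0 0.01 0 0; 5 0 0.01 0 0; 5 0 0.01 0 0; 5 0 0.01 0 0; 5 0 0.01 0 0; 5 0 0.01 0 0"

```text
time: 29.45
tool_pos: [0.4584, 0.1361, 0.1141]
tool_rot: [0.0, 0.08, 0.997, 0.0]
contact_force: [-2.0, -5.2, -2.5]
gripper_width: 0.153
```

Request:
drive_tool --commands "5 0 0.01 0 0; 5 0 0.01 0 0; 5 0 0.01 0 0; 5 0 0.01 0 0; 5 0 0.01 0 0; 5 0 0.01 0 0; 5 0 0.01 0 0; 5 0 0.01 0 0"

```text
time: 30.45
tool_pos: [0.4589, 0.1385, 0.1142]
tool_rot: [0.0, 0.08, 0.997, 0.0]
contact_force: [-1.1, -4.9, -1.3]
gripper_width: 0.156
```

No tightening yet at about 2.2 rad. I'll go back for the next tooth.

Request:
drive_tool --commands "5 0 -0.06 0 0; 5 0 0 -0.2 0; 5 0 0 -0.3 0; 5 0 0 -0.3 0; 5 0 0 -0.1 0; 5 0 -0.25 0 0; 5 0 -0.3 0 0; 5 0 -0.16 0 0"

```text
time: 31.45
tool_pos: [0.4544, 0.1149, 0.1403]
tool_rot: [-0.0, 0.08, 0.997, -0.0]
contact_force: [-0.4, 0.6, -0.4]
gripper_width: 0.151
```

Request:
drive_tool --commands "5 0 0 0 0; 5 0 0 0 0; 5 0 0 0.2 0; 5 0 0 0.3 0; 5 0 0 0.3 0; 5 0 0 0.1 0; 5 0 0 0 0; 5 0 0 0 0"

```text
time: 32.45
tool_pos: [0.455, 0.1157, 0.1141]
tool_rot: [0.0, 0.08, 0.997, 0.0]
contact_force: [0.5, 0.4, 0.6]
gripper_width: 0.149
```

Request:
drive_tool --commands "5 0 0.03 0 0; 5 0 0.03 0 0; 5 0 0.02 0 0; 5 0 0.01 0 0; 5 0 0.01 0 0; 5 0 0.01 0 0; 5 0 0.01 0 0; 5 0 0.01 0 0"

```text
time: 33.45
tool_pos: [0.4554, 0.119, 0.1139]
tool_rot: [-0.0, 0.08, 0.997, -0.001]
contact_force: [-0.8, -4.7, 1.9]
gripper_width: 0.155
```

Request:
drive_tool --commands "5 0 0.01 0 0; 5 0 0.01 0 0; 5 0 0.01 0 0; 5 0 0.01 0 0; 5 0 0.01 0 0; 5 0 0.01 0 0; 5 0 0 0 0; 5 0 0 0 0"

```text
time: 34.45
tool_pos: [0.4556, 0.1213, 0.1137]
tool_rot: [-0.0, 0.08, 0.997, -0.0]
contact_force: [-1.2, -3.4, 0.8]
gripper_width: 0.15
```

Request:
drive_tool --commands "5 0 0.01 0 0; 5 0 0.01 0 0; 5 0 0.01 0 0; 5 0 0.01 0 0; 5 0 0.01 0 0; 5 0 0.01 0 0; 5 0 0.01 0 0; 5 0 0.01 0 0"

```text
time: 35.45
tool_pos: [0.4557, 0.1234, 0.1136]
tool_rot: [-0.0, 0.08, 0.997, -0.0]
contact_force: [-2.1, -4.7, 2.5]
gripper_width: 0.153
```

Request:
drive_tool --commands "5 0 0.01 0 0; 5 0 0.01 0 0; 5 0 0.01 0 0; 5 0 0.01 0 0; 5 0 0.01 0 0; 5 0 0.01 0 0; 5 0 0.01 0 0; 5 0 0 0 0"

```text
time: 36.45
tool_pos: [0.4559, 0.1253, 0.1136]
tool_rot: [-0.001, 0.079, 0.997, -0.001]
contact_force: [-2.8, -5.0, 1.3]
gripper_width: 0.153
```

Request:
drive_tool --commands "5 0 0.01 0 0; 5 0 0.01 0 0; 5 0 0.01 0 0; 5 0 0.01 0 0; 5 0 0.01 0 0; 5 0 0.01 0 0; 5 0 0 0 0; 5 0 0 0 0"

```text
time: 37.45
tool_pos: [0.4561, 0.1269, 0.1135]
tool_rot: [-0.001, 0.079, 0.997, -0.001]
contact_force: [-2.5, -5.9, 2.3]
gripper_width: 0.152
```

Request:
drive_tool --commands "5 0 0.01 0 0; 5 0 0.01 0 0; 5 0 0.01 0 0; 5 0 0.01 0 0; 5 0 0 0 0; 5 0 0 0 0; 5 0 0 0 0; 5 0 0 0 0"

```text
time: 38.45
tool_pos: [0.4563, 0.1279, 0.1135]
tool_rot: [-0.001, 0.08, 0.997, -0.001]
contact_force: [-2.5, -6.1, 1.6]
gripper_width: 0.154
```

Request:
drive_tool --commands "5 0 0 0 0; 5 0 0 0 0; 5 0 0 0 0; 5 0 0 0 0; 5 0 0 0 0; 5 0 0 0 0; 5 0 0 0 0; 5 0 0 0 0"

```text
time: 39.45
tool_pos: [0.4563, 0.1279, 0.1135]
tool_rot: [-0.001, 0.079, 0.997, -0.001]
contact_force: [-3.2, -6.0, 2.6]
gripper_width: 0.154
```

Request:
drive_tool --commands "5 0 0.01 0 0; 5 0 0.01 0 0; 5 0 0.01 0 0; 5 0 0.01 0 0; 5 0 0 0 0; 5 0 0 0 0; 5 0 0 0 0; 5 0 0 0 0"

```text
time: 40.45
tool_pos: [0.4564, 0.1289, 0.1135]
tool_rot: [-0.001, 0.079, 0.997, -0.001]
contact_force: [-2.9, -7.6, 2.3]
gripper_width: 0.152
```

Run:
```python
from h import *
for i in range(4):
    s=manip.state();print(s['contact_force'].round(2) if hasattr(s['contact_force'],'round') else s['contact_force'],s['ft_torque'],s['time']); manip.grab_frame('wrist')
```

```text
[-2.94 -7.58  2.26] [-1.86098005  0.73420192  0.02733532] 40.45
[-3.14 -6.8   1.34] [-1.87163958  0.80588149 -0.0135727 ] 40.5
[-2.69 -7.17  2.43] [-1.90948985  0.79597536 -0.00666687] 40.55
[-2.49 -6.97  2.45] [-1.85179447  0.75505833  0.01081717] 40.6
```

Mean push along the slot is now 7.5 N, against about 4.5 N when free, which is inside the 7–9 N tight band. I'll stop turning, back off, lift out and return the skewer.

Request:
drive_tool --commands "5 0 -0.06 0 0; 5 0 -0.02 0 0; 5 0 0 -0.2 0; 5 0 0 -0.4 0; 5 0 0 -0.7 0; 5 0 0 -0.9 0; 5 0 0 -0.9 0; 5 0 0 -0.75 0"

```text
time: 41.65
tool_pos: [0.4579, 0.1288, 0.2324]
tool_rot: [0.002, 0.079, 0.997, 0.002]
contact_force: [0.5, 0.6, -1.1]
gripper_width: 0.151
```

Run:
```python
from h import *
s=manip.state();print(s['tool_pos'],yaw(),s['time'],s['contact_force'])
plan([.477-s['tool_pos'][0],-.2777-s['tool_pos'][1],0],108.45-yaw(),15,g=5)
```

```text
[0.45787525 0.12884668 0.2324015 ] 170.90626151214718 41.65 [ 0.46137015  0.61826125 -1.0554448 ]
5 -0.185 -0.885 -0.000 4.16; 5 -0.249 -0.870 -0.000 4.16; 5 -0.311 -0.849 -0.000 4.16; 5 -0.372 -0.824 -0.000 4.16; 5 -0.431 -0.795 -0.000 4.16; 5 -0.487 -0.762 -0.000 4.16; 5 -0.541 -0.724 -0.000 4.16; 5 -0.593 -0.683 -0.000 4.16; 5 -0.641 -0.638 -0.000 4.16; 5 -0.685 -0.590 -0.000 4.16; 5 -0.726 -0.539 -0.000 4.16; 5 -0.764 -0.485 -0.000 4.16; 5 -0.797 -0.428 -0.000 4.16; 5 -0.826 -0.369 -0.000 4.16; 5 -0.850 -0.308 -0.000 4.16
```

Request:
drive_tool --commands "5 -0.18 -0.88 0 4.2; 5 -0.25 -0.87 0 4.2; 5 -0.31 -0.85 0 4.2; 5 -0.37 -0.82 0 4.2; 5 -0.43 -0.80 0 4.2; 5 -0.49 -0.76 0 4.2; 5 -0.54 -0.72 0 4.2; 5 -0.59 -0.68 0 4.2"

```text
time: 42.65
tool_pos: [0.4677, -0.0891, 0.2312]
tool_rot: [0.002, 0.365, 0.931, 0.001]
contact_force: [-0.2, -0.1, -1.2]
gripper_width: 0.152
```

Request:
drive_tool --commands "5 -0.64 -0.64 0 4.2; 5 -0.69 -0.59 0 4.2; 5 -0.73 -0.54 0 4.2; 5 -0.76 -0.48 0 4.2; 5 -0.80 -0.43 0 4.1; 5 -0.83 -0.37 0 4.0; 5 -0.85 -0.31 0 4.0; 5 0 0 0 0"

```text
time: 43.65
tool_pos: [0.4752, -0.2801, 0.2307]
tool_rot: [0.002, 0.586, 0.811, 0.001]
contact_force: [0.3, -0.1, 0.0]
gripper_width: 0.152
```

Request:
drive_tool --commands "5 0 0 0 0; 5 0 0 0 0; 5 0 0 0 0; 5 0 0 0 0; 5 0 0 0 0; 5 0 0 0 0; 5 0 0 0 0; 5 0 0 0 0"

```text
time: 44.65
tool_pos: [0.4741, -0.279, 0.2293]
tool_rot: [-0.0, 0.585, 0.811, 0.0]
contact_force: [0.5, 0.6, 0.2]
gripper_width: 0.151
```

Run:
```python
from h import *
s=manip.state();p=s['tool_pos'];print(p,yaw(),s['time'],s['contact_force'])
print('tool shift to grasp xy (mm)',(rot(s['tool_rot']).T@(np.array([.477,-.2777,.0781])-p)*1e3).round(1))
```

```text
[ 0.47405095 -0.27899486  0.22929676] 108.3717162992937 44.65 [0.47836663 0.58656322 0.18469859]
tool shift to grasp xy (mm) [  0.3   3.2 151.2]
```

Request:
drive_tool --commands "5 0.01 0.1 0.3 0; 5 0 0.01 0.6 0; 5 0 0 0.8 0; 5 0 0 0.8 0; 5 0 0 0.5 0; 5 0 0 0.2 0; 5 0 0 0 0; 5 0 0 0 0"

```text
time: 45.65
tool_pos: [0.4777, -0.2781, 0.1344]
tool_rot: [0.001, 0.585, 0.811, -0.0]
contact_force: [0.3, 0.7, -1.4]
gripper_width: 0.148
```

Run:
```python
from h import *
s=manip.state();p=s['tool_pos'];print(p,yaw(),s['time'],s['contact_force'])
print((rot(s['tool_rot']).T@(np.array([.477,-.2777,.0781])-p)*1e3).round(1))
c,im=grab('wrist','w5.png'); tip=p+[0,0,-.074]
print((proj(c,[tip,[.477,-.2777,.044]])-[270,170])*5)
w=cv2.resize(im[170:290,270:370],(500,600),interpolation=cv2.INTER_CUBIC)
cv2.imwrite('pics/m5.png',w[:,:,::-1])
```

```text
[ 0.47768821 -0.27811387  0.13444276] 108.37523346022618 45.65 [ 0.29515531  0.70794291 -1.44783924]
[ 0.7 -0.6 56.3]
[[227.81074845 359.68380059]
 [224.77516245 327.74339629]]
```

View pics/m5.png

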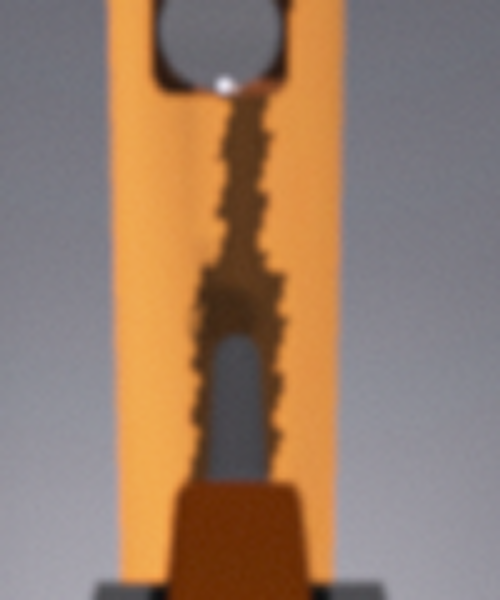

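The tip at (237,355) is about 1.3 mm to the right of the hole's line (block centre at u≈228), and its fore-aft position is good. I'll shift 1 mm and descend.

Request:
drive_tool --commands "5 0.01 -0.035 0 0; 5 0 0 0.2 0; 5 0 0 0.2 0; 5 0 0 0.2 0; 5 0 0 0.2 0; 5 0 0 0.1 0; 5 0 0 0 0; 5 0 0 0 0"

```text
time: 46.7
tool_pos: [0.4762, -0.2778, 0.1066]
tool_rot: [0.0, 0.585, 0.811, -0.0]
contact_force: [-0.3, -0.1, -1.2]
gripper_width: 0.157
```

Request:
drive_tool --commands "5 0 0 0.15 0; 5 0 0 0.2 0; 5 0 0 0.2 0; 5 0 0 0.15 0; 5 0 0 0.1 0; 5 0 0 0.07 0; 5 0 0 0 0; 5 0 0 0 0"

```text
time: 47.7
tool_pos: [0.4761, -0.2778, 0.0804]
tool_rot: [0.0, 0.585, 0.811, -0.0]
contact_force: [0.3, 0.6, -0.7]
gripper_width: 0.154
```

Now to the floor of the hole, then release.

Request:
drive_tool --commands "5 0 0 0.03 0; 5 0 0 0.03 0; 5 0 0 0 0; 25 0 0 0 0; 40 0 0 0 0; 60 0 0 0 0; 85 0 0 0 0; 85 0 0 0 0"

```text
time: 48.7
tool_pos: [0.476, -0.2777, 0.0784]
tool_rot: [0.0, 0.585, 0.811, 0.0]
contact_force: [-0.6, -0.4, -0.2]
gripper_width: 0.996
```

Request:
drive_tool --commands "85 0 0 0 0; 85 0 0 0 0; 85 0 0 0 0; 85 0 0 -0.2 0; 85 0 0 -0.6 0; 85 0 0 -0.9 0; 85 0 0 -0.9 0; 85 0 0 -0.9 0"

```text
time: 49.7
tool_pos: [0.4763, -0.278, 0.1861]
tool_rot: [0.001, 0.585, 0.811, -0.0]
contact_force: [-1.1, 0.1, -0.2]
gripper_width: 0.993
```

Request:
drive_tool --commands "85 0 0 -0.6 0; 85 0 0 -0.2 0; 85 0 0 0 0; 85 0 0 0 0; 85 0 0 0 0; 85 0 0 0 0; 85 0 0 0 0; 85 0 0 0 0"

```text
time: 50.7
tool_pos: [0.476, -0.2777, 0.2073]
tool_rot: [-0.0, 0.585, 0.811, -0.0]
contact_force: [0.5, 0.1, 0.2]
gripper_width: 0.998
```

Run:
```python
from h import *
s=manip.state();print(s['tool_pos'],s['time'],s['contact_force'],s['gripper_width'])
c,im=grab('wrist','w6.png'); cs,ims=grab('top','t6.png')
t=cv2.resize(ims[262:352,335:445],(352,288),interpolation=cv2.INTER_CUBIC)
w=np.zeros((480,352,3),np.uint8); w[:288]=t
cv2.imwrite('pics/m6.png',np.hstack([im[:,100:540],w])[:,:,::-1])
print(proj(c,[[.477,-.2775,.136]])-[100,0])
```

```text
[ 0.47597523 -0.27768398  0.20734122] 50.7 [0.53216798 0.1205051  0.17628307] 0.9980674897262
[[217.00505869 243.23007926]]
```

View pics/m6.png

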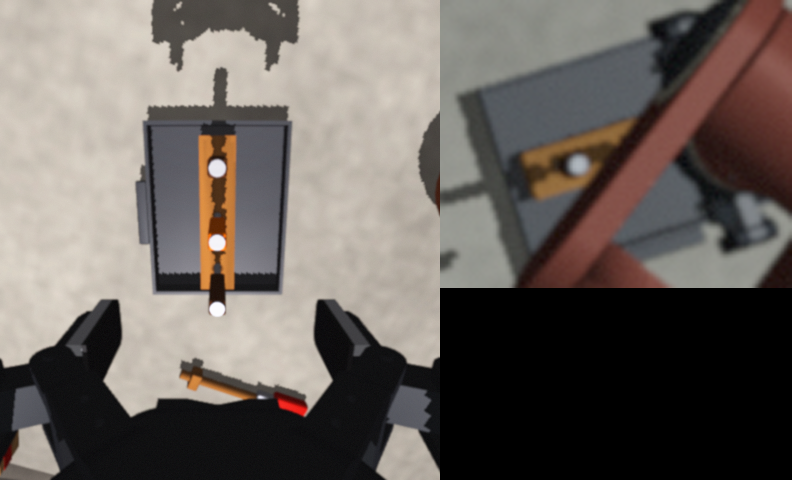

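The skewer's top is at (217,242), where (217,243) was predicted. It stands upright in line with its neighbours, and the gripper is clear.

```bash
python3 -c "
from plant import manip
print(manip.job_done())"
```

```text
the job is handed in; nothing more can be done
None
```

I tightened the foot by feel, put the orange skewer back in its middle hole and handed the job in at about 51 s of the 72 s allowed. No verdict was reported.

- **Tightening:** I pushed the star wheel round in four strokes, by my estimate about 2.5 rad in total. The push was 4 to 5 N while the wheel was free. It then climbed to about 7.5 N (mean of four readings, each noisy by about 0.5 to 1 N), and I stopped there, inside the 7–9 N tight band. I judged the foot's load only from this push force; nothing measured the foot force directly.
- **Skewer:** It went into its hole with no noticeable force, at the height where I had gripped it. In the last wrist picture its top was within about 1 px of where it stood at the start, upright and in line with the other two skewers.
- **Gripper and surroundings:** The gripper was open and clear, about 70 mm above the skewers, with no contact force beyond sensor noise. The two other skewers looked unmoved. In the last top picture the arm hid most of the tray, so only the wrist view confirms the return, and I did not re-check the bowl, mug, jar and brush positions.
- **Disagreement between cameras:** The top and wrist cameras differed by 2 to 3 mm on the skewer and slot positions. I settled this by comparing the tip with the slot and the hole in close wrist and side pictures.

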